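# Flip a circuit board in its swivel holder

## Task

Flip the circuit board over in its swivel holder by pushing on the swinging frame, gently and without flicking it, until it lies level with the component side facing down and the plain solder side facing up. The holder's stand is loose: do not lift, tip or shove it, and leave the spool, the tip cleaner and the jar where they stand.

Things in the scene. Friction and masses are not known exactly. Their poses are not given: they have to be found in the camera images.
- holder: loose blue stand, total mass about 1.1 kg with the board, base plate 140 mm (its x) by 210 mm (its y) by 12 mm thick. Origin: centre of its underside; z up. Two aluminium posts 26 mm (x) by 14 mm (y) stand at y = +-90 mm and reach z = 126 mm; between them, 110 mm above the bench, the axle of the swinging frame runs along the stand's y. Up to 2 N pushed on a rail swings the frame; the stand starts to slide at about 4 N or more pushed sideways
- swing (a joint): angle of the swinging frame about the axle (rad). 0 = level, component side up; positive: rail_b goes down and rail_a goes up. It swings clear of the base, half a turn either way, and is level with the solder side up at +3.14 or -3.14 (either will do); hard stops at +3.22 and -3.22 keep it from going much farther. Balanced, with a stiff axle (0.06 N m friction): it stays at any angle where it is left
- board (a point): centre of the green board, on the axle, half-way through its thickness. Its z axis points out of the component side, its x axis to rail_a, its y along the axle. Frame outside 112 mm (x) by 150 mm (y) by 8 mm thick; board 90 by 132 by 4 mm inside it. Components rise at most 13 mm from the board's mid-plane on +z and lie within 30 mm of the axle in x; the -z face is plain but for flat solder dots
- rail_a (a point): centre of the yellow rail at the +x edge of the swinging frame, 50 mm from the axle; the rail is 150 mm long along the axle, 12 mm wide, 8 mm thick. It moves with the frame; at joint 0 it is the side of the holder's +x
- rail_b (a point): the same at the -x edge, 50 mm from the axle on the other side
- spool: bystander: solder spool with red flanges, 58 mm across, 48 mm tall, standing on end; origin at the centre of its underside
- cleaner: bystander: brass tip cleaner on a blue foot, 72 mm across, 60 mm tall; origin at the centre of its underside
- jar: bystander: small jar with white cap, 44 mm across, 45 mm tall; origin at the centre of its underside

How it is judged:
By the outcome, as a careful person would: the job done as asked, in the order asked, and still so for the second after the job is handed in, with the robot touching nothing.
It also fails if it takes over 51 s, if anything falls off the work surface, if the arm or the gripper's body presses on something with over 40 N, if the wrist force passes 120 N, or if a joint passes its speed limit or range.

## Robot

A 6-joint arm with a two-finger parallel gripper is mounted at the origin on the work surface. World frame = base frame: x ahead of the robot, y to its left, z up, the work surface at z = 0. Lengths are in m, angles in rad, forces in N, time in s.
With the tool pointing down it reaches from about 0.35 to 0.775 m from the base axis. Payload 5.5 kg.
Tool frame: the origin (TCP) lies at the very end of the fingers, on their centre line; the grasp point (between the pads) lies 19 mm behind it; z points along the fingers, y is the line along which they close (so a half turn about z gives the same grasp; the last joint's range is limited). The gripper opens to 85 mm and grips with 20 to 120 N. Pads are 22 mm wide; open, the fingers measure 114 mm over their backs; the gripper's body (76 mm by 85 mm) begins 54 mm behind the grasp point. The pads swing forward as they close: fully open they stand 13 mm farther back than shut.
Start: joints at [-1.246, 0.313, 0.046, 1.304, 0, 1.431], TCP at [0.258, -0.514, 0.231] pointing down, gripper open.
Joint ranges: [-2.76, 2.76], [-0.86, 1.69], [-1.03, 1.26], [-2.2, 2.34], [-1.47, 1.5], [-3.14, 3.14]. Speed limits (rad/s): [2.57, 2.57, 3.14, 3.14, 3.14, 3.14].

## Interface

Orientations are given as a unit quaternion [w, x, y, z].
In Python, from workcell import env, cams, ticket, spotter gives the robot as it stands.
- The arm moves only by the tool jog_arm, never from a script. Its argument "increments" is a list that holds one entry, the list of rows, each a list of 7 numbers: the shift along the tool's x, y, z in units of 0.25 m (1.0 is 0.25 m), then the turn, a rotation vector about the tool's x, y, z in units of 180 degrees (1.0 is 180 degrees), then the closure in counts, from 0 (fully open) to 255 (shut). A call has 1 to 20 rows; each row shifts and turns the commanded pose from where the row before left it, along the tool's axes as they then stand; what a row does not reach is not made up. A row lasts 1/10 s, in which the tool goes at most 50 mm and 8.59 degrees, less where a joint would pass 70% of its speed; a pose out of reach is approached as far as the arm can. A call with a number of a shift or a turn outside -1 to 1 is refused whole. A call with a gripper value outside its range is refused whole. The fingers move at their own pace and stop on an object; "force" is the grip in N (left out, the last holds). Time passes only in rows, so rows that do not move let the fingers close. It gives the time, the measured TCP pose, the force, the opening and the grip force at its end, in the units of the state.
- env.get_state(): the state, without advancing time (a new reading comes with each control period).
- cams.read_camera(name): name is "scene" or "top" or "wrist"; returns a dict with "pixels" (480x640x3 uint8, red, green, blue), "fx", "fy", "cx", "cy" (pixels), "xyz" and "attitude" of the camera in the world; the wrist camera has in their place "mount" (4x4, takes a point from camera to tool coordinates, whose origin is the TCP and whose axes are the flange's). Camera axes: x right, y down, z forward; pixel columns grow to the right and rows downward; lengths in m; the calibration is good to about 2 mm. A picture is of the moment at which its call begins: read the wrist's pose just before it. There is no depth.
- ticket.hand_in(): hands the job in; it is judged then, once.
Trained networks look in the newest picture that a camera, given by its name, has taken for a name from the list of things; names that differ only in an ending like _2 or _b are one class to them, and where a whole thing is asked for, a point or a joint stands for the part that bears it (a point fixed in the world has none). Each returns a list of dicts, best first, with "conf" (0 to 1); they miss things now and then, are a little off and sometimes report something else, mostly with a low value. They report only what shows in the picture. A call takes as long as a camera call.
- spotter.find_in(target, camera): "uv" ([column, row] in pixels, amid what is visible of it).
- spotter.cut_out(target, camera): "region" (480x640 bool, what is visible of it) and "uv" ([column, row] in pixels, amid what is visible of it).
- spotter.landmark_of(target, camera): "uv" ([column, row] in pixels: a listed point, or the origin of a listed thing).
The state is a dict: "clock": time; "joint_pos": joint angles; "qvel": joint speeds; "tau": joint torques, N m; "tcp_pos": TCP position; "orientation": TCP orientation; "wrist_force": force on the tool from outside, world axes, zero at the start; "ft_torque": the same for the moment, N m; "finger_gap": finger opening in m; "grip_force": force on a finger pad.
Only numpy, scipy, OpenCV 4.12 (cv2) and the standard library are available. Lean on these libraries where they do the work, as an engineer would, in place of code of your own. Each camera call takes 0.05 s, during which the arm holds its last target. There are 200 camera calls.

## Working session

There is one attempt and no reset: what is moved stays moved. The work goes in short steps, Python scripts to look and compute and a tool call to move; the robot and the scene stay as the last step left them, time stands still between calls to the robot, and variables do not carry over. Pictures are saved under pics/ and viewed, at most 11 in all, crops included, and the job is handed in when it is done.

Besides the shell and the picture viewer there is one more tool, called after "Emit:" in YAML: its name, and indented under it one key for each argument. jog_arm: Moves the arm, as the interface text tells. Shifts and turns lie within -1 to 1; 1 stands for 0.25 m of shift or 180 degrees of turn. Its arguments: {"type":"object","properties":{"increments":{"type":"array"},"force":{"type":"number"}},"required":["increments"]}

```bash
mkdir -p pics; cat > h.py <<'E'
from workcell import env, cams, ticket, spotter
import numpy as np, cv2
from scipy.spatial.transform import Rotation as R
def snap(c,f=None):
    d=cams.read_camera(c)
    if f: cv2.imwrite('pics/'+f,d['pixels'][:,:,::-1])
    return d
def rot(d):
    a=np.array(d['attitude'],float)
    return a if a.shape==(3,3) else R.from_quat(a,scalar_first=True).as_matrix()
def ray(d,uv):
    v=np.array([(uv[0]-d['cx'])/d['fx'],(uv[1]-d['cy'])/d['fy'],1]); return np.array(d['xyz']),rot(d)@v
def onz(d,uv,z):
    o,v=ray(d,uv); return o+v*(z-o[2])/v[2]
def proj(d,p):
    q=rot(d).T@(np.array(p)-np.array(d['xyz'])); return [d['fx']*q[0]/q[2]+d['cx'],d['fy']*q[1]/q[2]+d['cy']]
E
python3 - <<'E'
from h import *
np.set_printoptions(precision=3,suppress=True)
s=env.get_state(); print(s['clock'],s['tcp_pos'],s['orientation'])
for c in ['top','scene']:
    d=snap(c,c+'0.png'); print(c,d['xyz'],d['attitude'],d['fx'])
    for t,z in [('holder',0),('board',.11),('rail_a',.11),('rail_b',.11),('spool',0),('cleaner',0),('jar',0)]:
        for r in spotter.landmark_of(t,c)[:2]: print(t,round(r['conf'],2),np.array(r['uv']),onz(d,r['uv'],z))
E
```

```text
0.0 [ 0.258 -0.513  0.23 ] [-0.001  0.973  0.23  -0.   ]
top [0.434 0.03  0.949] [ 0.075 -0.702  0.706 -0.057] 525.9039989131105
holder 0.71 [301.2 264.2] [0.565 0.093 0.   ]
board 0.78 [295.8 253.1] [0.568 0.094 0.11 ]
rail_a 0.82 [316.2 280.3] [0.524 0.061 0.11 ]
rail_a 0.76 [280.  230.4] [0.606 0.12  0.11 ]
rail_b 0.82 [316.2 280.3] [0.524 0.061 0.11 ]
rail_b 0.76 [280.  230.4] [0.606 0.12  0.11 ]
spool 0.56 [208.  226.4] [0.637 0.266 0.   ]
cleaner 0.73 [386.4 189.2] [ 0.705 -0.066  0.   ]
jar 0.72 [202.7 300.8] [0.5   0.271 0.   ]
scene [0.945 0.169 0.715] [-0.142  0.533  0.809 -0.205] 437.24066648828494
holder 0.82 [363.5 247. ] [0.56  0.091 0.   ]
board 0.88 [371.1 216.5] [0.561 0.094 0.11 ]
rail_a 0.77 [366.1 197.1] [0.529 0.073 0.11 ]
rail_a 0.59 [377.7 243.5] [0.605 0.121 0.11 ]
rail_b 0.77 [366.1 197.1] [0.529 0.073 0.11 ]
rail_b 0.59 [377.7 243.5] [0.605 0.121 0.11 ]
spool 0.92 [440.5 316.1] [0.634 0.26  0.   ]
cleaner 0.66 [253. 280.] [ 0.701 -0.066  0.   ]
jar 0.94 [465.4 252.9] [0.497 0.268 0.   ]
```

View pics/top0.png

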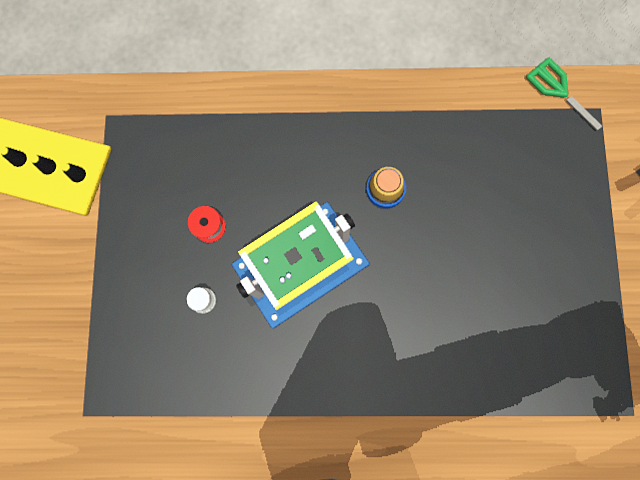

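View pics/scene0.png

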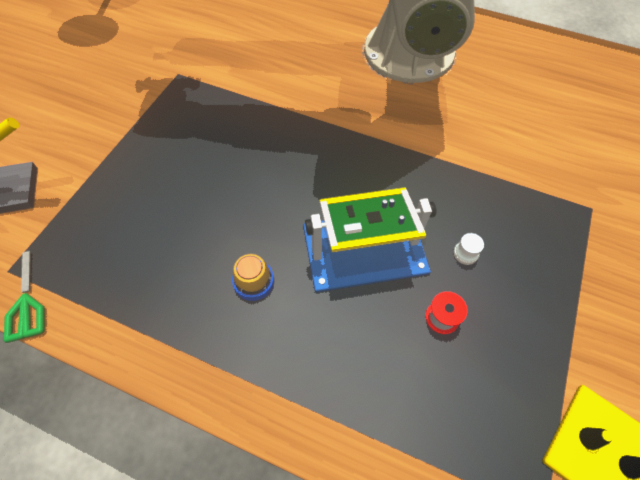

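The top view shows the holder at about (300,260), with the board component side up and roughly level. The spool is at (207,224), the jar at (201,299) and the cleaner at (387,186), all clear of the frame's swing. I'll fit the holder pose and swing angle to the yellow rails.

```bash
cat > fit.py <<'E'
from h import *
from scipy.optimize import minimize
def mask(d):
    h=cv2.cvtColor(d['pixels'],cv2.COLOR_RGB2HSV); m=cv2.inRange(h,(24,140,90),(36,255,255))
    uv=proj(d,[.565,.094,.11]); w=np.zeros_like(m); cv2.circle(w,(int(uv[0]),int(uv[1])),90,255,-1)
    return cv2.GaussianBlur((m&w).astype(np.float32)/255,(0,0),1.2)
B=np.array([[x,y,z] for x in(-.006,.006) for y in(-.075,.075) for z in(-.004,.004)])
def cost(p,ds,ms):
    c=0
    Rr=R.from_euler('z',p[2]).as_matrix()@R.from_euler('y',p[3]).as_matrix()
    for d,m,o in zip(ds,ms,[p[4:6],p[6:8]]):
        im=np.zeros((480,640),np.uint8)
        for s in(-.05,.05):
            P=np.array([proj(d,Rr@(b+[s,0,0])+[p[0],p[1],.11]) for b in B])+o
            cv2.fillConvexPoly(im,cv2.convexHull((P*16).round().astype(np.int32)),255,cv2.LINE_AA,4)
        c+=np.abs(cv2.GaussianBlur(im.astype(np.float32)/255,(0,0),1.2)-m).sum()
    return c+3*np.sum(np.square(p[4:8]))   # o: pixel offsets, small calibration error
def fit(p0,sw=None):
    ds=[snap('top'),snap('scene')]; ms=[mask(d) for d in ds]
    best=None
    for s0 in (p0[3]-.1,p0[3]+.1):
        x0=np.r_[p0[:3],s0,0,0,0,0]
        sx=np.vstack([x0]+[x0+np.eye(8)[i]*[.01,.01,.1,.15,1,1,1,1][i] for i in range(8)])
        r=minimize(cost,x0,args=(ds,ms),method='Nelder-Mead',options=dict(initial_simplex=sx,maxfev=1500))
        if best is None or r.fun<best.fun: best=r
    return best.x,best.fun,[m.sum() for m in ms]
E
python3 - <<'E'
from fit import *
np.set_printoptions(precision=4,suppress=True)
print(fit([.565,.094,.6,0]))
s=env.get_state(); print(R.from_quat(s['orientation'],scalar_first=True).as_matrix())
E
```

```text
(array([ 0.5643,  0.0955,  0.5757, -0.2098,  0.502 , -0.1249,  0.7478,
       -0.7534]), np.float64(1109.6647888470422), [np.float32(1167.0), np.float32(1303.0)])
[[ 0.8939  0.4482  0.0001]
 [ 0.4482 -0.8939 -0.0001]
 [ 0.      0.0001 -1.    ]]
```

```bash
python3 - <<'E'
from fit import *
ds=[snap('top'),snap('scene')]; out=[]
for d in ds:
    im=d['pixels'][:,:,::-1].copy(); m=mask(d)
    p=[.5643,.0955,.5757,-.21]
    Rr=R.from_euler('z',p[2]).as_matrix()@R.from_euler('y',p[3]).as_matrix()
    a=im.copy(); a[m>.5]=(255,0,255)
    for s in(-.05,.05):
        P=np.array([proj(d,Rr@(b+[s,0,0])+[p[0],p[1],.11]) for b in B])
        cv2.polylines(a,[cv2.convexHull(P.round().astype(np.int32))],True,(255,255,0))
    u,v=map(int,proj(d,[.5643,.0955,.11]))
    out.append(np.vstack([cv2.resize(q[v-70:v+70,u-90:u+90],None,fx=2.2,fy=2.1) for q in(im,a)]))
cv2.imwrite('pics/dbg.png',np.hstack(out)); print(out[0].shape)
E
```

```text
(588, 396, 3)
```

View pics/dbg.png

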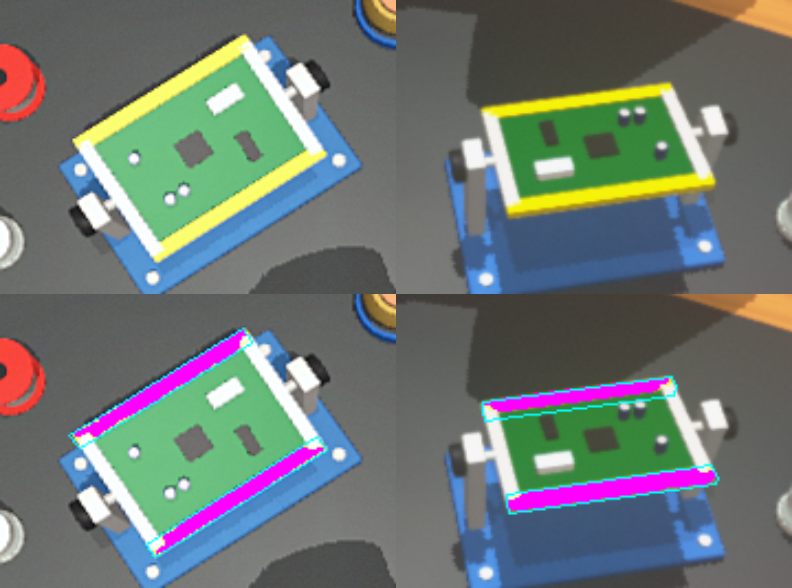

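```bash
sed -i 's/-.075,.075/-.066,.066/' fit.py; python3 - <<'E'
from fit import *
np.set_printoptions(precision=4,suppress=True)
for s in (-.3,0,.2): print(fit([.565,.094,.59,s])[:2])
E
```

```text
(array([ 0.5652,  0.0934,  0.5776, -0.2008,  0.6099, -0.2951,  0.403 ,
       -0.547 ]), np.float64(912.8245851143248))
(array([ 0.5645,  0.0952,  0.5829, -0.2108,  0.4745,  0.0494,  0.5202,
       -0.7205]), np.float64(935.6570667558508))
(array([ 0.5654,  0.0939,  0.5811, -0.1997,  0.2658,  0.3095,  1.2445,
       -1.0106]), np.float64(930.0266382874905))
```

Emit:
jog_arm:
  increments:
    - [[0, 0, 0, 0, 0, -0.0366, 255], [0.132, -0.085, 0, 0, 0, 0, 255], [0.132, -0.085, 0, 0, 0, 0, 255], [0.132, -0.085, 0, 0, 0, 0, 255], [0.132, -0.085, 0, 0, 0, 0, 255], [0.132, -0.085, 0, 0, 0, 0, 255], [0.132, -0.085, 0, 0, 0, 0, 255], [0.132, -0.085, 0, 0, 0, 0, 255], [0.132, -0.085, 0, 0, 0, 0, 255], [0.132, -0.085, 0, 0, 0, 0, 255], [0.132, -0.085, 0, 0, 0, 0, 255], [0.132, -0.085, 0, 0, 0, 0, 255], [0.132, -0.085, 0, 0, 0, 0, 255], [0.132, -0.085, 0, 0, 0, 0, 255], [0.132, -0.085, 0, 0, 0, 0, 255], [0.132, -0.085, 0, 0, 0, 0, 255], [0.132, -0.085, 0.1, 0, 0, 0, 255], [0, 0, 0.1, 0, 0, 0, 255], [0, 0, 0.1, 0, 0, 0, 255], [0, 0, 0, 0, 0, 0, 255]]
  force: 20

```text
clock: 3.3
tcp_pos: [0.5107, 0.0603, 0.153]
orientation: [-0.001, 0.958, 0.286, -0.003]
wrist_force: [-0.9, 0.8, 0.1]
finger_gap: 0.0003
grip_force: 0.0
```

```bash
cat > tool.py <<'E'
from h import *
C=np.array([.565,.094,.110]); Y=.58
def qz(s=None):
    s=s or env.get_state(); p=np.array(s['tcp_pos'])-C
    return 1e3*np.array([-(p[0]*np.cos(Y)+p[1]*np.sin(Y)), -p[0]*np.sin(Y)+p[1]*np.cos(Y), p[2]+C[2]])
E
python3 - <<'E'
from tool import *
print(qz())
a=snap('wrist')['pixels']; b=snap('scene')['pixels']
a=cv2.resize(a,(400,300)); b=cv2.resize(b[120:330,230:510],(400,300))
cv2.imwrite('pics/w1.png',np.hstack([a,b])[:,:,::-1])
E
```

```text
[ 63.92695156   1.54150919 153.04598818]
```

View pics/w1.png

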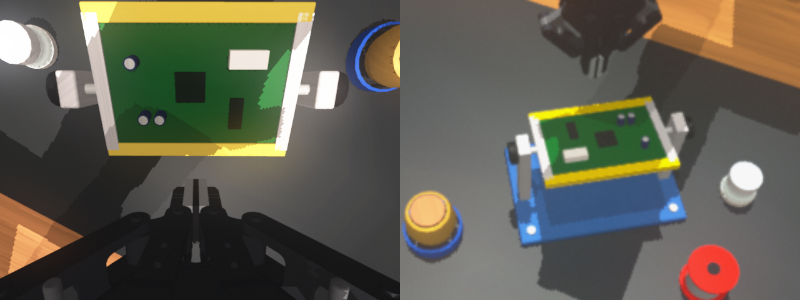

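Emit:
jog_arm:
  increments:
    - [[0.001, 0.006, 0.032, 0, 0, 0, 255], [0.001, 0, 0.032, 0, 0, 0, 255], [0.001, 0, 0.032, 0, 0, 0, 255], [0.001, 0, 0.032, 0, 0, 0, 255], [0, 0, 0.032, 0, 0, 0, 255], [0, 0, 0.02, 0, 0, 0, 255], [0, 0, 0.018, 0, 0, 0, 255], [0.0018, 0, 0.0102, 0, 0, 0, 255], [0.0018, 0, 0.0102, 0, 0, 0, 255], [0.0028, 0, 0.0102, 0, 0, 0, 255], [0.0028, 0, 0.0102, 0, 0, 0, 255], [0.0038, 0, 0.0096, 0, 0, 0, 255], [0.0038, 0, 0.0096, 0, 0, 0, 255], [0, 0, 0, 0, 0, 0, 255]]

```text
clock: 4.8
tcp_pos: [0.5185, 0.0613, 0.0915]
orientation: [-0.0, 0.958, 0.286, 0.0]
wrist_force: [-1.2, 0.6, 0.5]
finger_gap: 0.0
grip_force: 0.0
```

```bash
python3 - <<'E'
from tool import *
print(qz())
a=snap('wrist')['pixels']; b=snap('scene')['pixels']
a=cv2.resize(a,(400,300)); b=cv2.resize(b[120:330,230:510],(400,300))
cv2.imwrite('pics/w2.png',np.hstack([a,b])[:,:,::-1])
E
```

```text
[56.78817757 -1.85361208 91.4729005 ]
```

View pics/w2.png

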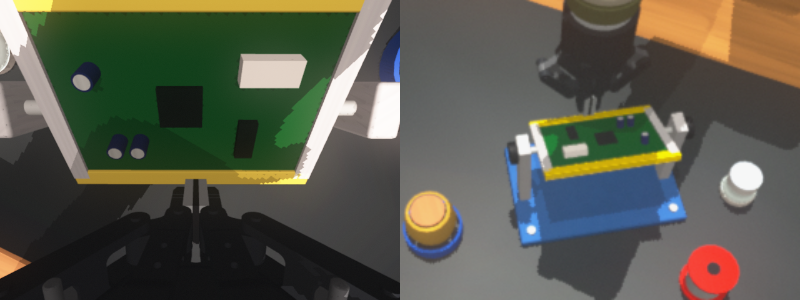

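```bash
python3 - <<'E'
from fit import *
np.set_printoptions(precision=4,suppress=True)
for s in (-.2,-.5): print(fit([.565,.094,.58,s])[:2])
b=snap('scene')['pixels'][170:250,310:440]; a=snap('top')['pixels'][195:335,200:390]
cv2.imwrite('pics/s3.png',np.hstack([cv2.resize(b,(400,300),interpolation=2),cv2.resize(a,(400,300),interpolation=2)])[:,:,::-1])
E
```

```text
(array([ 0.5625,  0.0922,  0.5717, -0.4027,  0.5866,  0.5911,  0.0898,
       -0.0078]), np.float64(2171.0103174003657))
(array([ 0.5627,  0.0916,  0.5832, -0.4209,  0.071 , -0.4188,  0.1999,
        0.2527]), np.float64(2161.992688529915))
```

View pics/s3.png

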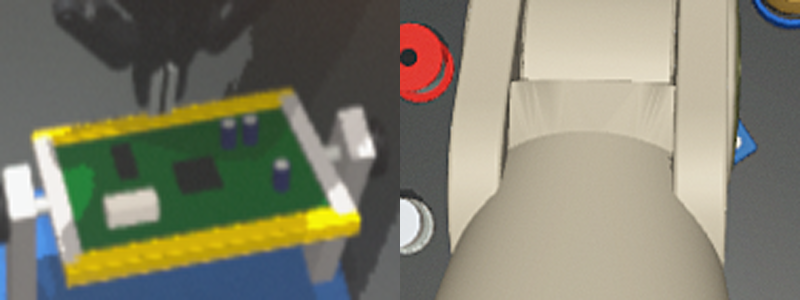

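Emit:
jog_arm:
  increments:
    - [[0, 0, 0.0094, 0, 0, 0, 255], [0.0028, 0, 0.0094, 0, 0, 0, 255], [0.0058, 0, 0.0086, 0, 0, 0, 255], [0.0058, 0, 0.0086, 0, 0, 0, 255], [0.0064, 0, 0.0082, 0, 0, 0, 255], [0.0064, 0, 0.0082, 0, 0, 0, 255], [0.0072, 0, 0.0074, 0, 0, 0, 255], [0.0072, 0, 0.0074, 0, 0, 0, 255], [0, 0, 0, 0, 0, 0, 255], [0, 0, 0, 0, 0, 0, 255]]

```text
clock: 6.2
tcp_pos: [0.5273, 0.0672, 0.0749]
orientation: [-0.0, 0.958, 0.286, 0.0]
wrist_force: [0.6, -0.2, -0.4]
finger_gap: 0.0003
grip_force: 0.0
```

```bash
python3 - <<'E'
from fit import *
from tool import qz
np.set_printoptions(precision=4,suppress=True)
print(qz()); 
d=snap('scene'); m=mask(d)
for s in np.arange(-1.4,-.3,.1): print(round(s,2), cost(np.r_[.565,.094,.58,s,0,0,0,0],[d],[m]))
b=d['pixels'][150:270,280:440]; 
cv2.imwrite('pics/s4.png',cv2.resize(b,(640,480),interpolation=2)[:,:,::-1]); print(qz())
E
```

```text
[46.2216 -1.7571 74.9446]
-1.4 1491.7047119140625
-1.3 1005.8612670898438
-1.2 928.9517822265625
-1.1 1241.0091552734375
-1.0 1136.885498046875
-0.9 815.0224609375
-0.8 756.6947021484375
-0.7 1322.109130859375
-0.6 1875.10498046875
-0.5 2234.3671875
-0.4 2367.050537109375
[46.1988 -1.8313 75.0579]
```

View pics/s4.png

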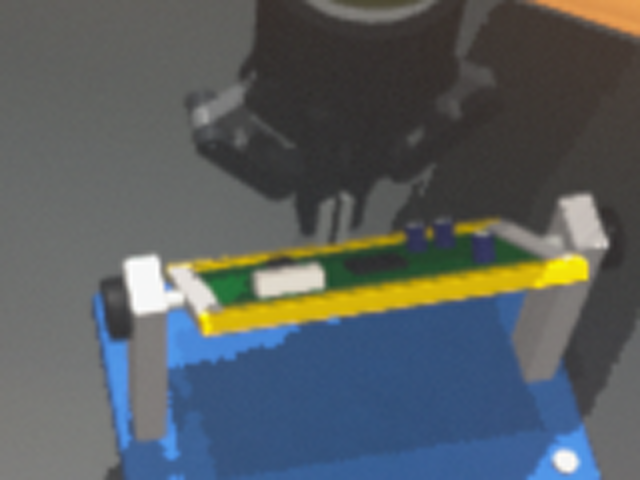

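Emit:
jog_arm:
  increments:
    - [[0.0068, 0, 0.006, 0, 0, 0, 255], [0.0068, 0, 0.006, 0, 0, 0, 255], [0.0068, 0, 0.006, 0, 0, 0, 255], [0, 0, 0, 0, 0, 0, 255], [-0.02, 0, -0.01, 0, 0, 0, 255], [-0.06, 0, -0.02, 0, 0, 0, 255], [0, 0, -0.12, 0, 0, 0, 255], [0, 0, -0.12, 0, 0, 0, 255], [0, 0, -0.13, 0, 0, 0, 255], [0, 0, -0.13, 0, 0, 0, 255], [0.1, 0, 0, 0, 0, 0, 255], [0.13, 0, 0, 0, 0, 0, 255], [0.13, 0, 0, 0, 0, 0, 255], [0.13, 0, 0, 0, 0, 0, 255], [0, 0, 0.05, 0, 0, 0, 255], [0, 0, 0.07, 0, 0, 0, 255], [0, 0, 0.08, 0, 0, 0, 255], [0, 0, 0, 0, 0, 0, 255], [0, 0, 0, 0, 0, 0, 255]]

```text
clock: 8.15
tcp_pos: [0.6159, 0.1252, 0.1531]
orientation: [-0.0, 0.958, 0.286, -0.001]
wrist_force: [-0.0, 0.6, 0.3]
finger_gap: 0.0001
grip_force: 0.0
```

```bash
cat > look.py <<'E'
from fit import *
from tool import qz
import sys
np.set_printoptions(precision=4,suppress=True)
print(qz(), env.get_state()['wrist_force'])
d=snap('scene')
if len(sys.argv)>2:
    m=mask(d); S=np.arange(float(sys.argv[2])-.5,float(sys.argv[2])+.5,.05)
    c=[cost(np.r_[.565,.094,.58,-s,0,0,0,0],[d],[m]) for s in S]; i=np.argsort(c)[:4]; print(S[i],np.array(c)[i])
cv2.imwrite('pics/'+sys.argv[1],cv2.resize(d['pixels'][130:280,270:470],(640,480),interpolation=2)[:,:,::-1])
E
python3 look.py s5.png 1.0
```

```text
[-59.6206  -1.7939 153.0663] [-0.024   0.5689  0.2824]
[1.05 1.   1.1  0.95] [556.9646 638.8767 774.2565 886.3901]
```

View pics/s5.png

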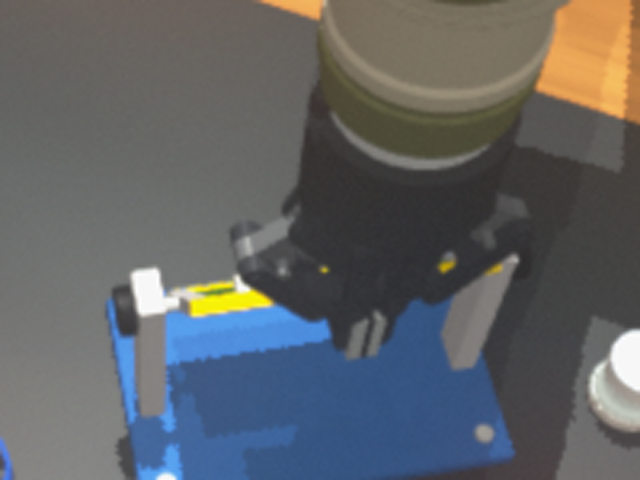

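Emit:
jog_arm:
  increments:
    - [[-0.013, 0, 0.006, 0, 0, 0, 255], [-0.013, 0, 0.006, 0, 0, 0, 255], [-0.013, 0, 0.006, 0, 0, 0, 255], [-0.013, 0, 0.006, 0, 0, 0, 255], [-0.008, 0, 0, 0, 0, 0, 255], [-0.0092, 0, -0.006, 0, 0, 0, 255], [-0.0092, 0, -0.006, 0, 0, 0, 255], [-0.01, 0, -0.006, 0, 0, 0, 255], [-0.01, 0, -0.006, 0, 0, 0, 255], [-0.0104, 0, -0.004, 0, 0, 0, 255], [-0.0104, 0, -0.004, 0, 0, 0, 255], [-0.0106, 0, -0.004, 0, 0, 0, 255], [-0.0106, 0, -0.004, 0, 0, 0, 255], [-0.011, 0, -0.002, 0, 0, 0, 255], [-0.011, 0, -0.002, 0, 0, 0, 255], [-0.0108, 0, 0, 0, 0, 0, 255], [-0.0108, 0, 0, 0, 0, 0, 255], [0, 0, 0, 0, 0, 0, 255], [0, 0, 0, 0, 0, 0, 255]]

```text
clock: 10.1
tcp_pos: [0.5781, 0.1004, 0.1577]
orientation: [0.0, 0.958, 0.286, -0.001]
wrist_force: [-0.3, 0.1, 0.1]
finger_gap: 0.0002
grip_force: 0.0
```

```bash
python3 look.py s6.png 1.5
```

```text
[-14.519   -1.823  157.7284] [-0.2594  0.1424  0.1483]
[1.6  1.55 1.65 1.5 ] [ 876.8802  902.5022  965.3668 1016.0957]
```

View pics/s6.png

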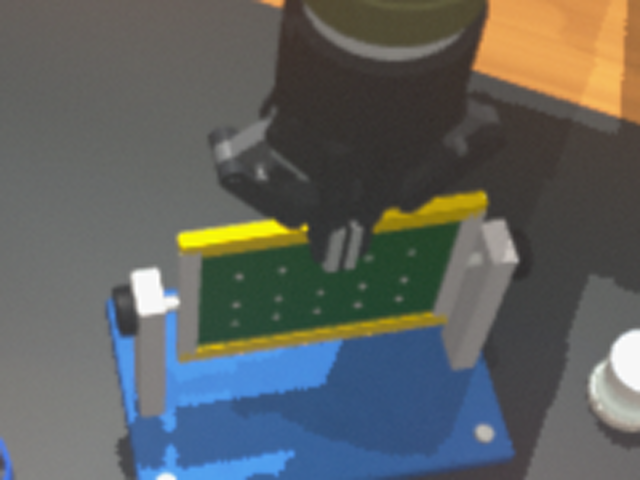

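Emit:
jog_arm:
  increments:
    - [[-0.0114, 0, -0.001, 0, 0, 0, 255], [-0.0114, 0, -0.001, 0, 0, 0, 255], [-0.0096, 0, 0.0008, 0, 0, 0, 255], [-0.0096, 0, 0.0008, 0, 0, 0, 255], [-0.0094, 0, 0.002, 0, 0, 0, 255], [-0.0094, 0, 0.002, 0, 0, 0, 255], [-0.0092, 0, 0.0028, 0, 0, 0, 255], [-0.0092, 0, 0.0028, 0, 0, 0, 255], [-0.0087, 0, 0.0035, 0, 0, 0, 255], [-0.0087, 0, 0.004, 0, 0, 0, 255], [-0.0087, 0, 0.0042, 0, 0, 0, 255], [-0.0087, 0, 0.0046, 0, 0, 0, 255], [-0.0079, 0, 0.0052, 0, 0, 0, 255], [-0.0079, 0, 0.0056, 0, 0, 0, 255], [-0.0075, 0, 0.006, 0, 0, 0, 255], [-0.0075, 0, 0.0064, 0, 0, 0, 255], [0, 0, 0, 0, 0, 0, 255], [0, 0, 0, 0, 0, 0, 255]]

```text
clock: 11.95
tcp_pos: [0.5479, 0.0808, 0.1455]
orientation: [-0.0, 0.958, 0.286, -0.0]
wrist_force: [-0.7, 0.1, 1.0]
finger_gap: 0.0
grip_force: 0.0
```

```bash
python3 look.py s7.png 2.4
```

```text
[ 21.5151  -1.68   145.4783] [-0.7135  0.0873  0.9937]
[2.45 2.4  2.5  2.35] [492.5864 499.7501 519.3866 525.7355]
```

Emit:
jog_arm:
  increments:
    - [[-0.0068, 0, 0.0068, 0, 0, 0, 255], [-0.0066, 0, 0.007, 0, 0, 0, 255], [-0.0062, 0, 0.0074, 0, 0, 0, 255], [-0.006, 0, 0.0076, 0, 0, 0, 255], [-0.0052, 0, 0.008, 0, 0, 0, 255], [-0.005, 0, 0.0082, 0, 0, 0, 255], [-0.0046, 0, 0.0086, 0, 0, 0, 255], [-0.0044, 0, 0.0088, 0, 0, 0, 255], [-0.0036, 0, 0.009, 0, 0, 0, 255], [-0.0033, 0, 0.009, 0, 0, 0, 255], [-0.003, 0, 0.0092, 0, 0, 0, 255], [-0.0026, 0, 0.0092, 0, 0, 0, 255], [-0.0016, 0, 0.0094, 0, 0, 0, 255], [-0.0016, 0, 0.0094, 0, 0, 0, 255], [0, 0, 0, 0, 0, 0, 255], [0, 0, 0, 0, 0, 0, 255]]

```text
clock: 13.6
tcp_pos: [0.5357, 0.0727, 0.1162]
orientation: [-0.0, 0.958, 0.286, -0.0]
wrist_force: [-0.0, 0.6, -0.4]
finger_gap: 0.0003
grip_force: 0.0
```

```bash
python3 look.py s8.png 3.0
```

```text
[ 36.1935  -1.7353 116.1823] [-0.0193  0.6193 -0.4241]
[3.1  3.15 3.05 3.2 ] [629.1104 670.1777 718.0016 780.2941]
```

View pics/s8.png

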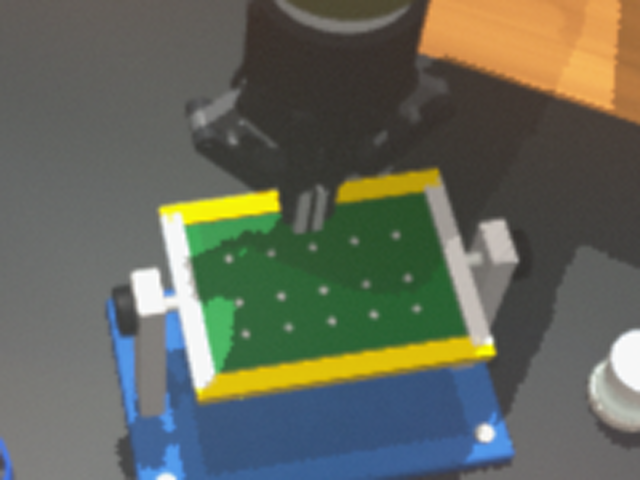

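Emit:
jog_arm:
  increments:
    - [[0, 0, 0.0044, 0, 0, 0, 255], [0, 0, 0.0044, 0, 0, 0, 255], [0, 0, 0, 0, 0, 0, 255], [0, 0, -0.02, 0, 0, 0, 255], [0, 0, -0.08, 0, 0, 0, 255], [0, 0, -0.15, 0, 0, 0, 255], [0, 0, -0.15, 0, 0, 0, 255], [-0.124, 0.098, 0, 0, 0, 0, 255], [-0.124, 0.098, 0, 0, 0, 0, 255], [-0.124, 0.098, 0, 0, 0, 0, 255], [-0.124, 0.098, 0, 0, 0, 0, 255], [-0.124, 0.098, 0, 0, 0, 0, 255], [-0.124, 0.098, 0, 0, 0, 0, 255], [-0.124, 0.098, 0, 0, 0, 0, 255], [-0.124, 0.098, 0, 0, 0, 0, 255], [0, 0, 0, 0, 0, 0, 255]]

```text
clock: 15.25
tcp_pos: [0.4346, -0.2312, 0.2145]
orientation: [0.001, 0.959, 0.283, -0.0]
wrist_force: [-0.0, 1.0, 0.1]
finger_gap: -0.0005
grip_force: 0.0
```

```bash
python3 look.py s9.png 3.1; python3 - <<'E'
from fit import *
np.set_printoptions(precision=4,suppress=True)
# offsets as the initial fit; swing referenced to level (mod pi)
for s in(-.1,.1): print(fit([.565,.094,.58,s])[:2])
for c in('top','scene'):
    d=snap(c)
    for t,z in [('holder',0),('spool',0),('cleaner',0),('jar',0)]:
        for r in spotter.landmark_of(t,c)[:1]: print(c,t,np.array(r['uv']),onz(d,r['uv'],z))
E
```

```text
[ 287.3414 -200.5711  214.5451] [-0.0174  1.006   0.0836]
[3.1  3.15 3.05 3.2 ] [528.075  554.0264 624.0873 700.1875]
(array([ 0.5646,  0.094 ,  0.5835, -0.0075,  0.4801, -0.8204,  0.9863,
       -0.7279]), np.float64(851.8082862205534))
(array([ 0.5651,  0.0938,  0.5826,  0.0156,  0.1394, -0.1336,  0.7896,
       -0.6496]), np.float64(856.9109953513931))
top holder [299.5 267.6] [0.5589 0.0958 0.    ]
top spool [209.9 224.6] [0.6406 0.2626 0.    ]
top cleaner [385.6 190.6] [ 0.7021 -0.0643  0.    ]
top jar [204.  297.9] [0.5051 0.2685 0.    ]
scene holder [363.2 246.8] [0.56   0.0902 0.    ]
scene spool [441.5 316.3] [0.6332 0.2613 0.    ]
scene cleaner [251.6 281.1] [ 0.7038 -0.0674  0.    ]
scene jar [465.6 252. ] [0.4947 0.2684 0.    ]
```

View pics/s9.png

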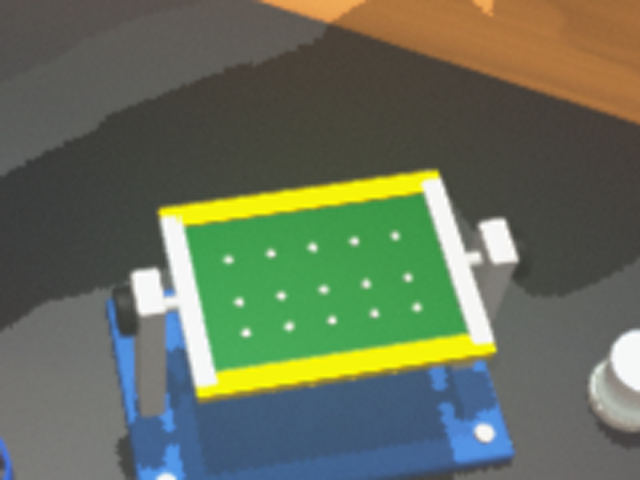

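The solder side is up and the frame is level within about 0.02 rad. The stand and the three bystanders haven't moved, and the arm is clear, so I'm handing in.

```bash
python3 -c "
from workcell import ticket
print(ticket.hand_in())"
```

```text
the job is handed in; nothing more can be done
None
```

The circuit board is flipped and handed in: solder side up, level within about 0.02 rad by the camera fit, with no visible movement of the stand, spool, tip cleaner or jar, about 16 s on the robot's clock, and the arm clear.

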